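# Clamp a sample jar on the shaker with the ratchet knob

## Robot

A 6-joint arm with a two-finger parallel gripper is mounted at the origin on the work surface; the furniture and walls round the work are solid. World frame = base frame: x ahead of the robot, y to its left, z up, the work surface at z = 0. Lengths are in m, angles in rad, forces in N, time in s.
With the tool pointing down it reaches from about 0.425 to 0.95 m from the base axis. Payload 3.5 kg.
Tool frame: the origin (TCP) lies midway between the tips of the shut fingers; the grasp point (between the pads) lies 19 mm behind it; z points along the fingers, y is the direction in which the jaws open and shut (so a half turn about z gives the same grasp; the last joint's range is limited). The gripper opens to 85 mm and grips with 20 to 120 N. Pads are 22 mm wide; open, the fingers measure 114 mm over their backs; the gripper's body (76 mm by 85 mm) begins 54 mm behind the grasp point. The pads swing forward as they close: fully open they stand 13 mm farther back than shut.
Start: joints at [-1.251, 0.286, 1.577, -0, 1.279, -0.15], TCP at [0.306, -0.602, 0.207] pointing down, gripper open.
Joint ranges: [-2.77, 2.77], [-0.9, 2.22], [0.21, 2.48], [-1.53, 4.67], [0.24, 2.81], [-2.84, 2.84]. Speed limits (rad/s): [2.79, 2.79, 3.14, 3.14, 3.14, 3.14].

## Interface

Orientations are given as a unit quaternion [x, y, z, w].
In Python, from plant import ctrl gives the robot as it stands.
- The arm moves only by the tool apply_moves, never from a script. Its argument "moves" is a list that holds one entry, the list of rows, each a list of 7 numbers: the shift along the tool's x, y, z in m, then the turn, a rotation vector about the tool's x, y, z in degrees, then the gripper's target within -1 to 1 (shut at 1, half-way at 0, fully open at -1). In form: [[[tx, ty, tz, ax, ay, az, hand], ...]]. A call has 1 to 12 rows; each row shifts and turns the pose as measured when the row begins, along the tool's axes as they then stand; what a row does not reach is not made up. A row lasts 1/10 s, in which the tool goes at most 50 mm and 8.59 degrees, less where a joint would pass 70% of its speed; a pose out of reach is approached as far as the arm can. A call with a gripper value outside its range is refused whole. The fingers move at their own pace and stop on an object; "force" is the grip in N (left out, the last holds). Time passes only in rows, so rows that do not move let the fingers close. It gives the time, the measured TCP pose, the force and the opening at its end, in the units of the state.
- ctrl.get_state(): the state, without advancing time (a new reading comes with each control period).
- ctrl.read_camera(name): name is "side" or "top"; returns the picture (420x560x3 uint8, red, green, blue); there is no depth.
- ctrl.get_calibration(name): a dict with "camera_matrix" (3x3 intrinsics, pixels), "k1" (the pictures are not rectified: a ray, as slopes to the right and down, at radius r is drawn at 1 + k1 r^2 times it, then the intrinsics apply), "cam_to_world" (4x4, takes a point from camera to world coordinates). Camera axes: x right, y up, looking along -z (the intrinsics and any distortion apply to the point x, -y, -z); pixel columns grow to the right and rows downward; lengths in m; the calibration is good to about 2 mm. A picture is of the moment at which its call begins. get_calibration takes no time and is no camera call.
- ctrl.sign_off(): hands the job in, once; it reports no verdict.
The state is a dict: "time": time; "qpos": joint angles; "dq": joint speeds; "joint_efforts": joint torques, N m; "eef_pos": TCP position; "tcp_rot": TCP orientation; "contact_force": force on the tool from outside, world axes, zero at the start; "wrist_torque": the same for the moment, N m; "opening": opening from 0.0 (shut) to 1.0 (fully open).
Only numpy, scipy, OpenCV 4.12 (cv2) and the standard library are available. Lean on these libraries where they do the work, as an engineer would, in place of code of your own. Each camera call takes 0.05 s, during which the arm holds its last target. There are 200 camera calls.

## Task

Stand the squat screw-cap jar upright on the shaker's rubber mat between the two rubber-faced bars and let go of it. Then turn the ratchet knob clockwise until the sprung bar nips the jar against the other bar, give it exactly two more clicks and leave it locked on the pawl there, so that the jar cannot shake loose and is not crushed. Leave the other things on the bench where they are.

Things in the scene. Friction and masses are not known exactly. Their poses are not given: they have to be found in the camera images.
- shaker: compact orbital shaker, fixed to the bench: white base, grey platform 132 mm (x) by 246 mm (y), its top 59 mm up. Origin on the bench under it; x across it (front panel on -x), y along it from the knob end to the stop bar end, z up. Along +y: knob on ratchet wheel, moving bar with a sprung rubber-faced plate, rubber mat, stop bar. Both bars are 104 mm long in x, 95 mm high
- clamp_spot (a point): point on top of the black rubber mat (52 x 78 mm, top 62 mm up) at shaker x = 0, y = +31 mm: a jar standing here is at least 5 mm clear of both bars' faces. The plate will push it along the mat to the stop bar
- plate_start (a point): point fixed on the shaker (x 0, y +4 mm, 83 mm up), where the face of the sprung plate starts. The knob drives its bar to +y; a return spring of 4 to 5 N draws it back. Both black faces stand 72 to 94 mm up. The plate yields only above 6 N, then 1.6 N more per mm, at most 16 mm; the jar is crushed at 24.5 N
- stop_mean (a point): point fixed on the shaker (x 0, y +65 mm, 83 mm up), the mean place of the stop bar's face. The bar is bolted anew each time up to 7 mm to either side of this point along y (not measured) and stays still
- knob_grip (a point): point on the knob's upright axis (shaker x 0, y -70 mm, 112 mm up), in its black wing grip: an upright plate 46 mm long, 14 mm thick, 92 to 128 mm up, to be pinched across the 14 mm. Below: hub 40 mm wide, steel ratchet wheel 68 mm wide (top 84 mm up); beside the wheel the sprung pawl, no higher than 90 mm
- knob (a joint): knob angle, rad, -0.1 to 3.4: starts at 0 (wing along shaker x), grows clockwise seen from above. 20 teeth, a click every 0.314 rad; the pawl drops about 0.05 rad past each multiple and blocks turning back. 1 rad moves the bar 12 mm (3.8 mm a click). It takes 0.05 to 0.11 N m, rising over each tooth and 0.009 per rad; once the jar is nipped 0.07 more at once and 0.23 more per rad
- jar_center (a point): centre of the squat round jar (white with a red ribbed cap), 44 mm in diameter, 48 mm high, about 0.12 kg; this point is on its axis, 24 mm above its foot. It starts upright on the bench
- small_vial: bystander: small upright white-capped vial, 24 mm in diameter, 32 mm high; origin under it
- cover_box: bystander: flat white box 34 x 34 x 16 mm; origin under it
- bottle_white: bystander: white bottle with a blue cap, 62 x 64 x 130 mm; origin under it

How it is judged:
By the outcome, as a careful person would: the job done as asked, in the order asked, and still so for the second after the job is handed in, with the robot touching nothing.
It also fails if it takes over 72 s, if anything falls off the work surface, if the arm or the gripper's body presses on something with over 40 N, if the wrist force passes 120 N, or if a joint passes its speed limit or range.

## Working session

There is one attempt and no reset: what is moved stays moved. The work goes in short steps, Python scripts to look and compute and a tool call to move; the robot and the scene stay as the last step left them, time stands still between calls to the robot, and variables do not carry over. Pictures are saved under pics/ and viewed, about 8 in all and at most 12, crops included, and the job is handed in when it is done.

Besides the shell and the picture viewer there is one more tool, called after "Request:" by a JSON object that holds its "op" and its "data". apply_moves: Moves the arm, as the interface text tells. Its arguments: {"type":"object","properties":{"moves":{"type":"array","items":{"type":"array","items":{"type":"array","items":{"type":"number"}}}},"force":{"type":"number"}},"required":["moves"]}

```bash
mkdir -p pics; ls
cat > h.py <<'E'
import numpy as np, cv2
from plant import ctrl
def snap(n,f):
    im=ctrl.read_camera(n); cv2.imwrite('pics/'+f,im[:,:,::-1]); return im
def cal(n):
    c=ctrl.get_calibration(n); return np.array(c['camera_matrix']),c['k1'],np.array(c['cam_to_world'])
def proj(n,P):
    K,k1,T=cal(n); p=(np.atleast_2d(P)-T[:3,3])@T[:3,:3]
    s=np.c_[p[:,0]/-p[:,2],-p[:,1]/-p[:,2]]; s=s*(1+k1*(s**2).sum(1))[:,None]
    return s*[K[0,0],K[1,1]]+K[:2,2]
def unproj(n,uv,z):
    K,k1,T=cal(n); d=(np.atleast_2d(uv)-K[:2,2])/[K[0,0],K[1,1]]; s=d.copy()
    for _ in range(20): s=d/(1+k1*(s**2).sum(1))[:,None]
    r=np.c_[s[:,0],-s[:,1],-np.ones(len(s))]@T[:3,:3].T
    return T[:3,3]+r*((z-T[2,3])/r[:,2])[:,None]
E
python3 - <<'E'
from h import *
snap('top','t0.png'); snap('side','s0.png')
for n in('top','side'):print(n,cal(n))
print(ctrl.get_state())
E
```

```text
pics
top (array([[474.81744869,   0.        , 282.42276237],
       [  0.        , 474.81744869, 212.20626113],
       [  0.        ,   0.        ,   1.        ]]), 0.013158205676805437, array([[ 0.01115189,  0.99527661, -0.09643707,  0.42155929],
       [-0.99954435,  0.00839029, -0.02899462, -0.12222851],
       [-0.02804854,  0.09671648,  0.99491668,  1.15018714],
       [ 0.        ,  0.        ,  0.        ,  1.        ]]))
side (array([[466.67559994,   0.        , 288.76305695],
       [  0.        , 466.67559994, 202.76471397],
       [  0.        ,   0.        ,   1.        ]]), 0.04289972657304589, array([[ 0.93573216,  0.20608531, -0.28624145,  0.1494918 ],
       [-0.35270157,  0.55277667, -0.75500964, -1.07287218],
       [ 0.0026312 ,  0.80744461,  0.58993752,  0.85584126],
       [ 0.        ,  0.        ,  0.        ,  1.        ]]))
{'time': 0.1, 'qpos': array([-1.25101933e+00,  2.87108013e-01,  1.57804292e+00, -7.99145742e-06,
        1.27862078e+00, -1.49977937e-01]), 'dq': array([-0.00066436, -0.00056707, -0.00271474, -0.0014667 ,  0.00056038,
       -0.00112203]), 'joint_efforts': array([ 1.17380347e-03, -4.07296443e+01, -2.93697202e+01, -1.12890334e-04,
        3.41230552e-03,  5.41150314e-06]), 'eef_pos': array([ 0.30537983, -0.60123408,  0.20575827]), 'tcp_rot': array([ 9.72542019e-01,  2.32724804e-01, -9.62008771e-05, -1.08528161e-03]), 'contact_force': array([-0.48685104,  0.28564402, -0.65691636]), 'wrist_torque': array([-0.00947977, -0.00581786,  0.02978394]), 'opening': 1.0001396491767538}
```

View pics/t0.png

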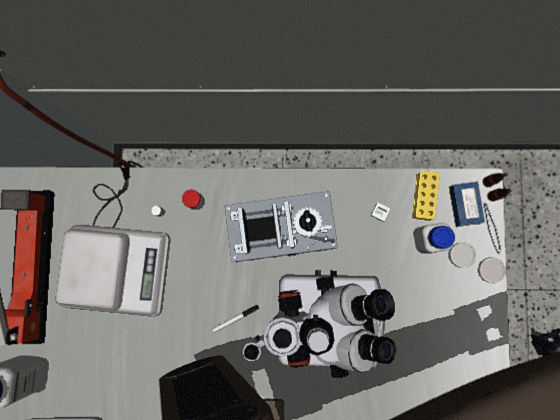

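View pics/s0.png

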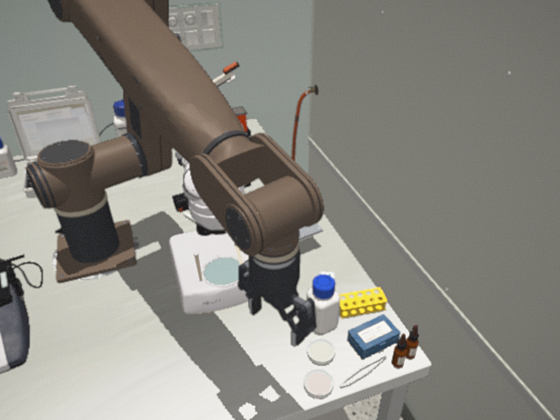

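Run:
```python
from h import *
im=cv2.imread('pics/t0.png')[170:290,130:400]
cv2.imwrite('pics/t0c.png',cv2.resize(im,None,fx=2.95,fy=2.95,interpolation=cv2.INTER_CUBIC))
for uv in [(192,199),(281,226),(155,211),(381,212),(440,237),(315,340),(375,305)]: print(uv,unproj('top',uv,0.05)[0].round(3))
```

```text
(192, 199) [0.558 0.122 0.05 ]
(281, 226) [ 0.496 -0.087  0.05 ]
(155, 211) [0.529 0.209 0.05 ]
(381, 212) [ 0.531 -0.318  0.05 ]
(440, 237) [ 0.474 -0.452  0.05 ]
(315, 340) [ 0.238 -0.167  0.05 ]
(375, 305) [ 0.318 -0.303  0.05 ]
```

View pics/t0c.png

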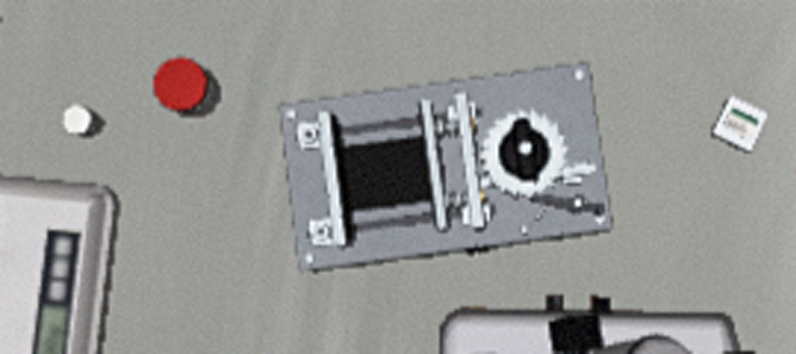

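```bash
cat >> h.py <<'E'
def crop(p): return np.array(p,float)/2.95+[130-.33,170-.33]
E
python3 - <<'E'
from h import *
from scipy.optimize import least_squares
c=crop([(281,105),(587,63),(612,228),(303,270)])
L=np.array([[.066,.123],[.066,-.123],[-.066,-.123],[-.066,.123]])
W=unproj('top',c,.059)
def R(a): return np.array([[np.cos(a),-np.sin(a)],[np.sin(a),np.cos(a)]])
f=lambda p:(L@R(p[2]).T+p[:2]-W[:,:2]).ravel()
s=least_squares(f,[.5,-.09,0]); x0,y0,a=s.x
print(s.x,np.degrees(a),s.fun.round(4))
def w2s(p,): return (p[:,:2]-[x0,y0])@R(a)
def s2w(p): return R(a)@p+[x0,y0]
print('knob w',s2w([0,-.07]),'clamp',s2w([0,.031]))
print('knob seen',w2s(unproj('top',crop([(524,148)]),.128)))
print('mat corners',w2s(unproj('top',crop([(345,143),(428,135),(436,203),(352,211)]),.062)))
print('stop bar top edges',w2s(unproj('top',crop([(319,114),(331,112),(336,244),(350,243)]),.095)))
print('plate top edges',w2s(unproj('top',crop([(421,101),(432,100),(437,229),(448,228)]),.094)))
print('jar',unproj('top',crop([(181,84)]),.048),'vial',unproj('top',crop([(78,120)]),.032))
st=ctrl.get_state(); from scipy.spatial.transform import Rotation as Ro
print(Ro.from_quat(st['tcp_rot']).as_matrix().round(3))
E
```

```text
[ 0.49548237 -0.08673085  0.1469042 ] 8.41699066611516 [ 0.0004  0.0014  0.0013 -0.0019 -0.0004 -0.0017 -0.0013  0.0022]
knob w [ 0.50572872 -0.15597688] clamp [ 0.4909447  -0.05606476]
knob seen [[ 0.00024983 -0.06025576]]
mat corners [[ 0.0284305   0.07528363]
 [ 0.02570241  0.01014494]
 [-0.02771929  0.01107932]
 [-0.02495376  0.07667221]]
stop bar top edges [[ 0.04984677  0.08904229]
 [ 0.05009854  0.0797956 ]
 [-0.04952299  0.08875101]
 [-0.05021403  0.07819278]]
plate top edges [[ 0.04907586  0.01093396]
 [ 0.04867504  0.0025498 ]
 [-0.0486867   0.01191929]
 [-0.04906934  0.00361214]]
jar [[0.55980153 0.12526069 0.048     ]] vial [[0.53185594 0.21159241 0.032     ]]
[[ 0.892  0.453 -0.001]
 [ 0.453 -0.892  0.002]
 [ 0.    -0.002 -1.   ]]
```

```bash
cat >> h.py <<'E'
from scipy.spatial.transform import Rotation as Ro
A=0.1469; OFF=.0097
def Rm(a): return np.array([[np.cos(a),-np.sin(a)],[np.sin(a),np.cos(a)]])
SH=np.array([.49548,-.08673])+Rm(A)@[0,OFF]
def s2w(p): return Rm(A)@np.array(p)+SH
def w2s(p): return (np.atleast_2d(p)[:,:2]-SH)@Rm(A)
def tell(target=None,psi=None):
    s=ctrl.get_state(); M=Ro.from_quat(s['tcp_rot']).as_matrix()
    print('t',round(s['time'],2),'pos',s['eef_pos'].round(4),'psi',np.degrees(np.arctan2(M[1,1],M[0,1])).round(2),'toolz',M[:,2].round(3),'F',s['contact_force'].round(1),'T',s['wrist_torque'].round(3),'q',s['qpos'].round(2),'op',round(s['opening'],3),'e6',round(s['joint_efforts'][5],3))
    if target is not None: print('delta tool',(M.T@(np.array(target)-s['eef_pos'])).round(4))
    if psi is not None:
        p=np.radians(psi);y=np.array([np.cos(p),np.sin(p),0]);z=np.array([0,0,-1.]);D=np.c_[np.cross(y,z),y,z]
        print('rotvec deg',np.degrees(Ro.from_matrix(M.T@D).as_rotvec()).round(2))
E
python3 -c "
from h import *
print(s2w([0,-.07]),s2w([0,.031]))"
```

```text
[ 0.50430625 -0.14638054] [ 0.48952265 -0.04646836]
```

Request:
{"op": "apply_moves", "data": {"moves": [[[0, 0, -0.03, 0, 0, -8, -1], [0, 0, -0.03, 0, 0, -8, -1], [0, 0, -0.03, 0, 0, -8, -1], [0, 0, -0.02, 0, 0, -8, -1], [0, 0, 0, 0, 0, -8, -1], [0, 0, 0, 0, 0, -8, -1], [0, 0, 0, 0, 0, -8, -1], [0, 0, 0, 0, 0, -8, -1], [0, 0, 0, 0, 0, -8, -1]]]}}

```text
time: 1.0
eef_pos: [0.3046, -0.5988, 0.3123]
tcp_rot: [0.63, 0.776, 0.004, -0.007]
contact_force: [-0.9, 0.5, 0.6]
opening: 0.998
```

```bash
python3 -c "
from h import *
tell([.58,-.35,.30],8.42)"
```

```text
t 1.0 pos [ 0.3046 -0.5988  0.3123] psi 11.84 toolz [-0.005  0.015 -1.   ] F [-0.9  0.5  0.6] T [ 0.031 -0.013  0.002] q [-1.25  0.23  1.45 -0.    1.47 -1.46] op 0.998 e6 0.771
delta tool [0.1868 0.3207 0.0147]
rotvec deg [-0.13 -0.89  3.42]
```

Request:
{"op": "apply_moves", "data": {"moves": [[[0.023, 0.04, 0, 0, -0.9, 1.7, -1], [0.023, 0.04, 0, 0, 0, 1.7, -1], [0.023, 0.04, 0, 0, 0, 0, -1], [0.023, 0.04, 0, 0, 0, 0, -1], [0.023, 0.04, 0, 0, 0, 0, -1], [0.023, 0.04, 0, 0, 0, 0, -1], [0.023, 0.04, 0, 0, 0, 0, -1], [0.023, 0.04, 0, 0, 0, 0, -1], [0.043, 0.005, 0, 0, 0, 0, -1], [0.043, 0.005, 0, 0, 0, 0, -1], [0.043, 0.005, 0, 0, 0, 0, -1], [0.043, 0.005, 0, 0, 0, 0, -1]]]}}

```text
time: 2.2
eef_pos: [0.5943, -0.1824, 0.2977]
tcp_rot: [0.657, 0.754, -0.001, -0.011]
contact_force: [1.1, 0.8, 0.5]
opening: 1.0
```

```bash
python3 -c "
from h import *
tell([.56,.125,.2],8.42)"
```

```text
t 2.2 pos [ 0.5943 -0.1824  0.2977] psi 7.89 toolz [-0.017  0.012 -1.   ] F [1.1 0.8 0.5] T [-0.042 -0.047  0.02 ] q [-0.46  0.13  1.6   0.    1.44 -0.6 ] op 1.0 e6 -0.339
delta tool [0.3077 0.0097 0.1021]
rotvec deg [-0.87 -0.84 -0.54]
```

Request:
{"op": "apply_moves", "data": {"moves": [[[0.04, 0.0015, 0.005, 0, 0, 0, -1], [0.04, 0.0015, 0.005, 0, 0, 0, -1], [0.04, 0.0015, 0.01, 0, 0, 0, -1], [0.04, 0.0015, 0.01, 0, 0, 0, -1], [0.04, 0.0015, 0.015, 0, 0, 0, -1], [0.04, 0.0015, 0.015, 0, 0, 0, -1], [0.03, 0, 0.015, 0, 0, 0, -1], [0.02, 0, 0.015, 0, 0, 0, -1], [0.01, 0, 0, 0, 0, 0, -1], [0, 0, 0, -0.8, -0.8, 0, -1], [0, 0, 0, 0, 0, 0, -1]]]}}

```text
time: 3.3
eef_pos: [0.5536, 0.1346, 0.2048]
tcp_rot: [0.654, 0.756, -0.002, -0.003]
contact_force: [0.8, 0.2, 0.5]
opening: 1.0
```

```bash
python3 -c "
from h import *
tell([.56,.125,.10],8.42)
snap('side','s1.png');snap('top','t1.png')"
```

```text
t 3.3 pos [0.5536 0.1346 0.2048] psi 8.3 toolz [-0.007  0.    -1.   ] F [0.8 0.2 0.5] T [-0.009 -0.007 -0.04 ] q [ 0.06  0.06  1.84  0.    1.25 -0.08] op 1.0 e6 0.03
delta tool [-0.0105  0.0057  0.1048]
rotvec deg [-0.4  -0.06 -0.12]
```

View pics/s1.png

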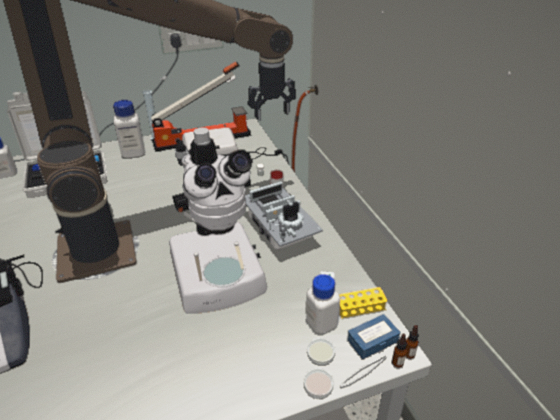

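Run:
```python
from h import *
im=cv2.imread('pics/s1.png')[158:250,240:330]
cv2.imwrite('pics/s1c.png',cv2.resize(im,None,fx=6.5,fy=6.5,interpolation=cv2.INTER_CUBIC))
a=s2w([0,-.07]);b=s2w([0,.031]);e=s2w([0,.065]);
f=lambda n,P:(proj(n,P)).round(1).tolist()
P=[[*a,.128],[.56,.1255,.048],[.56,.1255,0],[*b,.062],[*e,.095]]
g=np.array(f('side',P)); print(g.tolist(), ((g-[240,158]+.42)*6.5).round().tolist())
```

```text
[[290.0, 203.7], [276.1, 173.3], [276.3, 185.7], [272.8, 204.0], [267.1, 188.7]] [[328.0, 300.0], [237.0, 102.0], [239.0, 183.0], [216.0, 302.0], [179.0, 202.0]]
```

View pics/s1c.png

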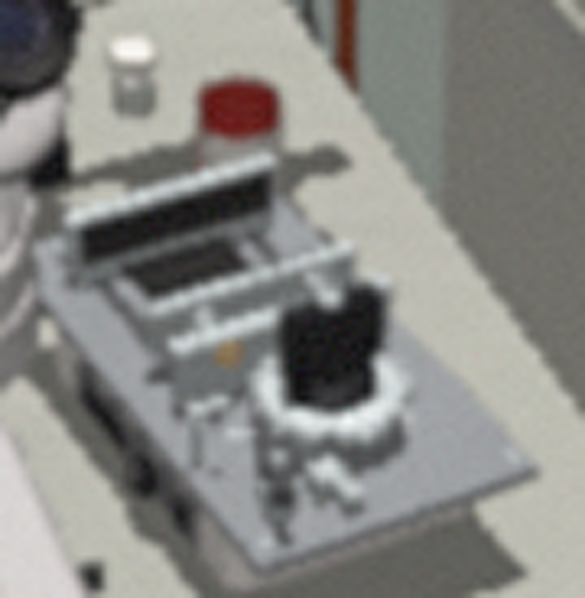

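Request:
{"op": "apply_moves", "data": {"moves": [[[-0.005, 0.003, 0.02, -0.4, 0, 0, -1], [-0.005, 0.003, 0.03, 0, 0, 0, -1], [0, 0, 0.03, 0, 0, 0, -1], [0, 0, 0.02, 0, 0, 0, -1], [0, 0, 0, 0, 0, 0, -1], [0, 0, 0, 0, 0, 0, -1]]]}}

```text
time: 4.0
eef_pos: [0.5695, 0.1181, 0.1105]
tcp_rot: [0.658, 0.753, 0.006, 0.006]
contact_force: [-0.1, 0.2, -0.3]
opening: 1.001
```

```bash
python3 -c "
from h import *
tell([.56,.125,.01],8.42)"
```

```text
t 4.0 pos [0.5695 0.1181 0.1105] psi 7.7 toolz [ 0.016  0.001 -1.   ] F [-0.1  0.2 -0.3] T [-0.007 -0.059  0.024] q [ 0.03  0.17  1.9   0.    1.05 -0.1 ] op 1.001 e6 0.0
delta tool [ 0.0083 -0.0102  0.1004]
rotvec deg [ 0.93  0.09 -0.72]
```

Request:
{"op": "apply_moves", "data": {"moves": [[[0, 0, 0, 0, 0, 0, -1], [0, 0, 0, 0, 0, 0, -1]]]}}

```text
time: 4.2
eef_pos: [0.5715, 0.1173, 0.1136]
tcp_rot: [0.658, 0.753, 0.007, 0.008]
contact_force: [0.2, 0.0, 0.3]
opening: 1.001
```

```bash
python3 -c "
from h import *
tell([.56,.125,.01],8.42);print(ctrl.get_state()['dq'].round(3))"
```

```text
t 4.2 pos [0.5715 0.1173 0.1136] psi 7.64 toolz [ 0.021  0.001 -1.   ] F [0.2 0.  0.3] T [0.045 0.023 0.015] q [ 0.03  0.17  1.9   0.    1.06 -0.1 ] op 1.001 e6 0.0
delta tool [ 0.0094 -0.0126  0.1034]
rotvec deg [ 1.19  0.13 -0.79]
[-0.006 -0.011 -0.014  0.002  0.006 -0.001]
```

Request:
{"op": "apply_moves", "data": {"moves": [[[0.005, -0.006, 0.01, 1.2, 0, -0.4, -1], [0.004, -0.006, 0.01, 0, 0, -0.4, -1], [0, 0, 0.01, 0, 0, 0, -1], [0, 0, 0.01, 0, 0, 0, -1], [0, 0, 0.01, 0, 0, 0, -1], [0, 0, 0, 0, 0, 0, -1], [0, 0, 0, 0, 0, 0, -1]]]}}

```text
time: 4.9
eef_pos: [0.5579, 0.1257, 0.0605]
tcp_rot: [0.652, 0.758, -0.001, 0.001]
contact_force: [0.0, 0.8, 0.1]
opening: 1.004
```

```bash
python3 -c "
from h import *
tell([.56,.125,.01],8.42)"
```

```text
t 4.9 pos [0.5579 0.1257 0.0605] psi 8.57 toolz [ 0.    -0.002 -1.   ] F [0.  0.8 0.1] T [0.048 0.006 0.006] q [ 0.05  0.23  1.94 -0.    0.98 -0.1 ] op 1.004 e6 -0.0
delta tool [-0.0009  0.0019  0.0505]
rotvec deg [0.01 0.14 0.15]
```

Request:
{"op": "apply_moves", "data": {"moves": [[[0, 0.001, 0.01, 0, 0, 0, -1], [0, 0.001, 0.01, 0, 0, 0, -1], [0, 0, 0.01, 0, 0, 0, -1], [0, 0, 0.01, 0, 0, 0, -1], [0, 0, 0.007, 0, 0, 0, -1], [0, 0, 0, 0, 0, 0, 1], [0, 0, 0, 0, 0, 0, 1], [0, 0, 0, 0, 0, 0, 1], [0, 0, 0, 0, 0, 0, 1], [0, 0, 0, 0, 0, 0, 1], [0, 0, 0, 0, 0, 0, 1]]], "force": 20}}

```text
time: 6.0
eef_pos: [0.5611, 0.1257, 0.0099]
tcp_rot: [0.652, 0.758, -0.0, 0.002]
contact_force: [0.4, -0.4, -1.1]
opening: 0.495
```

```bash
python3 -c "
from h import *
tell([.56,.125,.01],8.42)"
```

```text
t 6.0 pos [0.5611 0.1257 0.0099] psi 8.54 toolz [ 0.002 -0.002 -1.   ] F [ 0.4 -0.4 -1.1] T [-0.039  0.019  0.017] q [ 0.05  0.31  1.95 -0.    0.88 -0.1 ] op 0.495 e6 -0.0
delta tool [-0.0006 -0.0012 -0.0001]
rotvec deg [0.11 0.15 0.12]
```

Request:
{"op": "apply_moves", "data": {"moves": [[[0, 0, -0.01, 0, 0, 0, 1], [0, 0, -0.02, 0, 0, 0, 1], [0, 0, -0.03, 0, 0, 0, 1], [0, 0, -0.03, 0, 0, 0, 1], [0, 0, -0.03, 0, 0, 0, 1], [0, 0, -0.02, 0, 0, 0, 1], [0, 0, -0.01, 0, 0, 0, 1], [0, 0, 0, 0, 0, 0, 1]]]}}

```text
time: 6.8
eef_pos: [0.5597, 0.1261, 0.1692]
tcp_rot: [0.652, 0.758, -0.0, 0.002]
contact_force: [-0.4, 0.6, -1.5]
opening: 0.5
```

```bash
python3 -c "
from h import *
tell([*s2w([0,.031]),.15],8.42)"
```

```text
t 6.8 pos [0.5597 0.1261 0.1692] psi 8.55 toolz [ 0.002 -0.002 -1.   ] F [-0.4  0.6 -1.5] T [-0.003  0.006  0.055] q [ 0.05  0.1   1.87 -0.    1.18 -0.1 ] op 0.5 e6 -0.0
delta tool [-0.1602 -0.0951  0.0194]
rotvec deg [0.1  0.15 0.13]
```

Request:
{"op": "apply_moves", "data": {"moves": [[[-0.014, -0.008, 0, 0, 0, 0, 1], [-0.017, -0.01, 0, 0, 0, 0, 1], [-0.017, -0.01, 0, 0, 0, 0, 1], [-0.017, -0.01, 0, 0, 0, 0, 1], [-0.017, -0.01, 0, 0, 0, 0, 1], [-0.017, -0.01, 0, 0, 0, 0, 1], [-0.017, -0.01, 0.003, 0, 0, 0, 1], [-0.017, -0.01, 0.005, 0, 0, 0, 1], [-0.012, -0.008, 0.005, 0, 0, 0, 1], [-0.006, -0.004, 0.002, 0, 0, 0, 1], [0, 0, 0, 0, 0, 0, 1], [0, 0, 0, 0, 0, 0, 1]]]}}

```text
time: 8.0
eef_pos: [0.4746, -0.0477, 0.136]
tcp_rot: [0.653, 0.757, -0.01, -0.012]
contact_force: [0.2, -0.1, -0.8]
opening: 0.493
```

```bash
python3 -c "
from h import *
tell([*s2w([0,.031]),.072],8.42)"
```

```text
t 8.0 pos [ 0.4746 -0.0477  0.136 ] psi 8.46 toolz [-0.032  0.001 -0.999] F [ 0.2 -0.1 -0.8] T [-0.005 -0.055 -0.037] q [-0.31 -0.06  2.1  -0.01  1.14 -0.45] op 0.493 e6 -0.005
delta tool [-0.0013  0.0169  0.0635]
rotvec deg [-1.79 -0.3   0.04]
```

Request:
{"op": "apply_moves", "data": {"moves": [[[0, 0.004, 0, -0.9, 0, 0, 1], [0, 0.005, 0, -0.8, -0.2, 0, 1], [0, 0.005, 0, 0, 0, 0, 1], [0, 0.002, 0, 0, 0, 0, 1], [0, 0, 0, 0, 0, 0, 1], [0, 0, 0, 0, 0, 0, 1]]]}}

```text
time: 8.6
eef_pos: [0.4933, -0.0432, 0.1365]
tcp_rot: [0.652, 0.758, 0.001, 0.0]
contact_force: [-0.5, -0.2, -1.2]
opening: 0.492
```

```bash
python3 -c "
from h import *
tell([*s2w([0,.031]),.072],8.42)
snap('top','t2.png');a=snap('side','s2.png')
b=cv2.imread('pics/t2.png')[180:280,210:350];c=cv2.imread('pics/s2.png')[110:260,220:340]
cv2.imwrite('pics/m2.png',np.hstack([cv2.resize(b,(420,300),interpolation=2),cv2.resize(c,(360,450),interpolation=2)[:300]]) )
"
```

```text
t 8.6 pos [ 0.4933 -0.0432  0.1365] psi 8.66 toolz [ 0.002  0.002 -1.   ] F [-0.5 -0.2 -1.2] T [-0.015 -0.007  0.043] q [-0.29 -0.04  2.08  0.    1.11 -0.45] op 0.492 e6 0.001
delta tool [-0.0027 -0.0043  0.0645]
rotvec deg [ 0.15 -0.08  0.24]
```

View pics/m2.png

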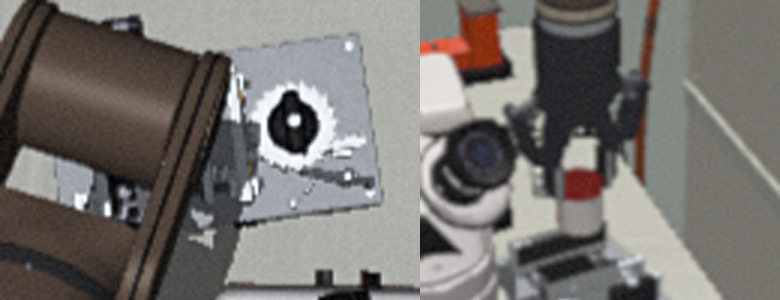

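Request:
{"op": "apply_moves", "data": {"moves": [[[-0.001, -0.002, 0.007, 0, 0, 0, 1], [-0.001, -0.002, 0.007, 0, 0, 0, 1], [-0.001, 0, 0.004, 0, 0, 0, 1], [0, 0, 0, 0, 0, 0, 1], [0, 0, 0, 0, 0, 0, 1]]]}}

```text
time: 9.2
eef_pos: [0.4884, -0.0472, 0.116]
tcp_rot: [0.652, 0.758, 0.001, -0.001]
contact_force: [0.4, -0.1, -1.7]
opening: 0.492
```

```bash
python3 -c "
from h import *
tell([*s2w([0,.031]),.072],8.42)
"
```

```text
t 9.2 pos [ 0.4884 -0.0472  0.116 ] psi 8.62 toolz [ 0.001  0.002 -1.   ] F [ 0.4 -0.1 -1.7] T [-0.016  0.032 -0.02 ] q [-0.3  -0.03  2.1   0.    1.07 -0.46] op 0.492 e6 -0.001
delta tool [0.0005 0.0012 0.044 ]
rotvec deg [ 0.05 -0.12  0.2 ]
```

Request:
{"op": "apply_moves", "data": {"moves": [[[0, 0.001, 0.007, 0, 0, 0, 1], [0, 0, 0.007, 0, 0, 0, 1], [0, 0, 0.007, 0, 0, 0, 1], [0, 0, 0.007, 0, 0, 0, 1], [0, 0, 0.006, 0, 0, 0, 1], [0, 0, 0.003, 0, 0, 0, 1], [0, 0, 0.002, 0, 0, 0, 1], [0, 0, 0, 0, 0, 0, 1]]]}}

```text
time: 10.0
eef_pos: [0.4893, -0.0468, 0.0731]
tcp_rot: [0.652, 0.758, 0.001, -0.001]
contact_force: [-1.1, 0.7, -1.2]
opening: 0.493
```

```bash
python3 -c "
from h import *
tell([*s2w([0,.031]),.072],8.42)
"
```

```text
t 10.0 pos [ 0.4893 -0.0468  0.0731] psi 8.62 toolz [-0.     0.003 -1.   ] F [-1.1  0.7 -1.2] T [-0.    -0.021  0.043] q [-0.3   0.04  2.12  0.    0.98 -0.46] op 0.493 e6 0.0
delta tool [0.0003 0.0002 0.0011]
rotvec deg [ 0.01 -0.15  0.2 ]
```

Request:
{"op": "apply_moves", "data": {"moves": [[[0, 0, 0.001, 0, 0, 0, 1], [0, 0, 0.001, 0, 0, 0, 1]]]}}

```text
time: 10.2
eef_pos: [0.4898, -0.047, 0.0715]
tcp_rot: [0.652, 0.758, 0.001, -0.0]
contact_force: [0.2, 0.3, -1.0]
opening: 0.495
```

```bash
python3 -c "
from h import *
tell([*s2w([0,.031]),.072],8.42)
"
```

```text
t 10.2 pos [ 0.4898 -0.047   0.0715] psi 8.63 toolz [ 0.001  0.002 -1.   ] F [ 0.2  0.3 -1. ] T [ 0.042 -0.028  0.019] q [-0.3   0.04  2.12  0.    0.98 -0.46] op 0.495 e6 -0.0
delta tool [ 0.0006 -0.0002 -0.0005]
rotvec deg [ 0.08 -0.11  0.21]
```

Request:
{"op": "apply_moves", "data": {"moves": [[[0, 0, 0.001, 0, 0, 0, 1], [0, 0, 0.001, 0, 0, 0, 1]]]}}

```text
time: 10.4
eef_pos: [0.4899, -0.0468, 0.0714]
tcp_rot: [0.652, 0.758, 0.001, -0.001]
contact_force: [-3.6, 1.0, 5.6]
opening: 0.5
```

```bash
python3 -c "
from h import *
tell([*s2w([0,.031]),.072],8.42)
"
```

```text
t 10.4 pos [ 0.4899 -0.0468  0.0714] psi 8.64 toolz [-0.     0.003 -1.   ] F [-3.6  1.   5.6] T [ 0.024  0.652 -0.006] q [-0.3   0.04  2.12  0.    0.98 -0.46] op 0.5 e6 -0.017
delta tool [ 0.0004 -0.0003 -0.0006]
rotvec deg [-0.   -0.15  0.22]
```

Request:
{"op": "apply_moves", "data": {"moves": [[[0, 0, 0, 0, 0, 0, 0.6], [0, 0, 0, 0, 0, 0, -0.4], [0, 0, 0, 0, 0, 0, -0.4], [0, 0, 0, 0, 0, 0, -0.4], [0, 0, 0, 0, 0, 0, -0.4]]]}}

```text
time: 10.9
eef_pos: [0.4914, -0.0474, 0.0725]
tcp_rot: [0.652, 0.758, 0.002, 0.001]
contact_force: [0.8, -1.1, -0.5]
opening: 0.7
```

```bash
python3 -c "
from h import *
tell([*s2w([0,-.07]),.2],-81.6)
snap('side','s3.png')
c=cv2.imread('pics/s3.png')[130:250,220:340]
cv2.imwrite('pics/m3.png',cv2.resize(c,(600,600),interpolation=2))
"
```

```text
t 10.9 pos [ 0.4914 -0.0474  0.0725] psi 8.64 toolz [ 0.004  0.001 -1.   ] F [ 0.8 -1.1 -0.5] T [-0.014 -0.046  0.003] q [-0.3   0.04  2.12  0.    0.97 -0.46] op 0.7 e6 -0.0
delta tool [-0.0997 -0.0016 -0.1276]
rotvec deg [ 0.16 -0.21 90.24]
```

View pics/m3.png

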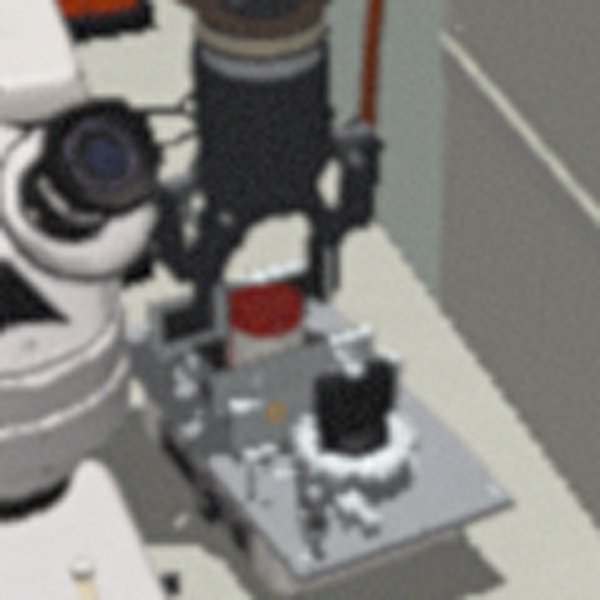

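Request:
{"op": "apply_moves", "data": {"moves": [[[0, 0, -0.01, 0, 0, 0, -0.4], [0, 0, -0.02, 0, 0, 0, -0.4], [0, 0, -0.03, 0, 0, 0, -0.4], [0, 0, -0.03, 0, 0, 0, -0.4], [0, 0, -0.02, 0, 0, 0, -0.4], [0, 0, -0.01, 0, 0, 0, -0.4], [0, 0, 0, 0, 0, 0, -0.4]]]}}

```text
time: 11.65
eef_pos: [0.4905, -0.0474, 0.1998]
tcp_rot: [0.652, 0.758, 0.002, 0.001]
contact_force: [0.6, -0.6, 0.1]
opening: 0.701
```

Request:
{"op": "apply_moves", "data": {"moves": [[[0, 0, 0, 0, 0, -8, 0.1], [0, 0, 0, 0, 0, -8, 0.1], [0, 0, 0, 0, 0, -8, 0.1], [0, 0, 0, 0, 0, -8, 0.1], [0, 0, 0, 0, 0, -8, 0.1], [0, 0, 0, 0, 0, -8, 0.1], [0, 0, 0, 0, 0, -8, 0.1], [0, 0, 0, 0, 0, -8, 0.1], [0, 0, 0, 0, 0, -8, 0.1], [0, 0, 0, 0, 0, -8, 0.1], [0, 0, 0, 0, 0, -4, 0.1], [0, 0, 0, 0, 0, 0, 0.1]]]}}

```text
time: 12.85
eef_pos: [0.4818, -0.0449, 0.1832]
tcp_rot: [-0.053, 0.998, 0.005, -0.011]
contact_force: [0.0, -0.2, 0.4]
opening: 0.453
```

```bash
python3 -c "
from h import *
tell([*s2w([0,-.07]),.2],98.42)
"
```

```text
t 12.85 pos [ 0.4818 -0.0449  0.1832] psi 96.13 toolz [-0.023  0.01  -1.   ] F [ 0.  -0.2  0.4] T [-0.046  0.02  -0.03 ] q [-0.3  -0.11  2.04  0.    1.23 -1.98] op 0.453 e6 -0.197
delta tool [-0.0112 -0.1031 -0.0183]
rotvec deg [ 0.7  -1.21 -2.29]
```

Request:
{"op": "apply_moves", "data": {"moves": [[[-0.002, -0.012, -0.001, 0.7, -0.6, -0.5, 0.1], [-0.002, -0.015, -0.001, 0, -0.6, -0.5, 0.1], [-0.001, -0.016, -0.001, 0, 0, -0.5, 0.1], [-0.001, -0.016, -0.001, 0, 0, -0.5, 0.1], [-0.001, -0.016, 0, 0, 0, 0, 0.1], [-0.001, -0.012, 0, 0, 0, 0, 0.1], [-0.001, -0.006, 0, 0, 0, 0, 0.1], [0, -0.002, 0, 0, 0, 0, 0.1], [0, 0, 0, 0, 0, 0, 0.1], [0, 0, 0, 0, 0, 0, 0.1]]]}}

```text
time: 13.85
eef_pos: [0.5021, -0.1446, 0.1828]
tcp_rot: [-0.068, 0.998, -0.0, -0.002]
contact_force: [0.6, -0.1, -0.1]
opening: 0.449
```

```bash
python3 -c "
from h import *
tell([*s2w([0,-.07]),.15],98.42)
"
```

```text
t 13.85 pos [ 0.5021 -0.1446  0.1828] psi 97.81 toolz [-0.004 -0.001 -1.   ] F [ 0.6 -0.1 -0.1] T [-0.049 -0.001 -0.037] q [-0.47 -0.03  1.97 -0.    1.2  -2.18] op 0.449 e6 -0.002
delta tool [-0.0021 -0.002   0.0327]
rotvec deg [-0.03 -0.24 -0.61]
```

Request:
{"op": "apply_moves", "data": {"moves": [[[-0.001, -0.001, 0.008, 0, -0.2, -0.6, 0.1], [-0.001, -0.001, 0.012, 0, 0, 0, 0.1], [0, 0, 0.012, 0, 0, 0, 0.1], [0, 0, 0.012, 0, 0, 0, 0.1], [0, 0, 0.008, 0, 0, 0, 0.1], [0, 0, 0.004, 0, 0, 0, 0.1], [0, 0, 0, 0, 0, 0, 0.1], [0, 0, 0, 0, 0, 0, 0.1]]]}}

```text
time: 14.65
eef_pos: [0.503, -0.1441, 0.1197]
tcp_rot: [-0.075, 0.997, 0.001, -0.002]
contact_force: [-0.5, 0.3, -0.4]
opening: 0.448
```

```bash
python3 -c "
from h import *
tell([*s2w([0,-.07]),.096],98.42)
snap('side','s4.png')
c=cv2.imread('pics/s4.png')[130:250,220:340]
cv2.imwrite('pics/m4.png',cv2.resize(c,(600,600),interpolation=2))
"
```

```text
t 14.65 pos [ 0.503  -0.1441  0.1197] psi 98.59 toolz [-0.004  0.001 -1.   ] F [-0.5  0.3 -0.4] T [ 0.029  0.008 -0.008] q [-0.47  0.05  2.02 -0.    1.08 -2.19] op 0.448 e6 -0.0
delta tool [-0.001  -0.0025  0.0237]
rotvec deg [ 0.12 -0.2   0.17]
```

View pics/m4.png

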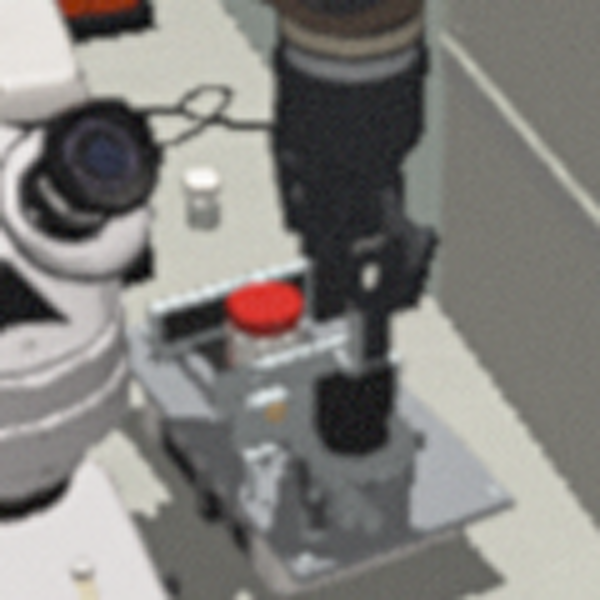

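Request:
{"op": "apply_moves", "data": {"moves": [[[0, -0.001, 0.007, 0, -0.2, 0, 0.1], [0, -0.001, 0.007, 0, 0, 0, 0.1], [0, 0, 0.005, 0, 0, 0, 0.1], [0, 0, 0.003, 0, 0, 0, 0.1], [0, 0, 0, 0, 0, 0, 0.1], [0, 0, 0, 0, 0, 0, 0.1]]]}}

```text
time: 15.3
eef_pos: [0.5042, -0.1468, 0.0971]
tcp_rot: [-0.075, 0.997, 0.0, 0.001]
contact_force: [-0.1, 0.3, 0.4]
opening: 0.452
```

```bash
python3 -c "
from h import *
tell([*s2w([0,-.07]),.096],98.42)
"
```

```text
t 15.3 pos [ 0.5042 -0.1468  0.0971] psi 98.58 toolz [ 0.002  0.001 -1.   ] F [-0.1  0.3  0.4] T [0.037 0.011 0.013] q [-0.48  0.08  2.03  0.    1.03 -2.2 ] op 0.452 e6 -0.0
delta tool [-0.0002  0.0004  0.0011]
rotvec deg [0.02 0.15 0.16]
```

Request:
{"op": "apply_moves", "data": {"moves": [[[0, 0, 0, 0, 0, 0, 1], [0, 0, 0, 0, 0, 0, 1], [0, 0, 0, 0, 0, 0, 1], [0, 0, 0, 0, 0, 0, 1], [0, 0, 0, 0, 0, 0, 1], [0, 0, 0, 0, 0, 0, 1]]], "force": 60}}

```text
time: 15.9
eef_pos: [0.5044, -0.1471, 0.0976]
tcp_rot: [-0.075, 0.997, -0.0, 0.002]
contact_force: [-0.3, -0.6, -1.2]
opening: 0.141
```

```bash
python3 -c "
from h import *
tell([*s2w([0,-.07]),.096],98.42)
"
```

```text
t 15.9 pos [ 0.5044 -0.1471  0.0976] psi 98.61 toolz [ 0.003 -0.    -1.   ] F [-0.3 -0.6 -1.2] T [-0.05   0.027  0.021] q [-0.48  0.08  2.03  0.    1.03 -2.2 ] op 0.141 e6 0.015
delta tool [-0.      0.0008  0.0016]
rotvec deg [-0.04  0.17  0.19]
```

Request:
{"op": "apply_moves", "data": {"moves": [[[0, 0, 0, 0, 0, 3, 1], [0, 0, 0, 0, 0, 3, 1], [0, 0, 0, 0, 0, 3, 1], [0, 0, 0, 0, 0, 3, 1]]]}}

```text
time: 16.3
eef_pos: [0.5044, -0.1469, 0.0976]
tcp_rot: [0.033, 0.999, -0.0, 0.001]
contact_force: [0.1, 0.7, -0.4]
opening: 0.14
```

```bash
cat >> h.py <<'E'
def kn():
    s=ctrl.get_state(); M=Ro.from_quat(s['tcp_rot']).as_matrix(); th=98.6-np.degrees(np.arctan2(M[1,1],M[0,1]))
    d=M.T@(np.array([.5044,-.1471,.0976])-s['eef_pos'])
    print('t %.2f th %.2f clicks %.2f e6 %.3f Tz %.3f dq6 %.3f'%(s['time'],th,(np.radians(th)-.05)/.31416,s['joint_efforts'][5],s['wrist_torque'][2],s['dq'][5]),'F',s['contact_force'].round(1),'d',(d*1000).round(1),'tilt',np.degrees(Ro.from_matrix(M.T@np.c_[np.cross(np.r_[M[:2,1],0],[0,0,-1]),np.r_[M[:2,1],0],[0,0,-1]]).as_rotvec()).round(2),'op %.3f'%s['opening'])
E
python3 -c "
from h import *
kn()
"
```

```text
t 16.30 th 12.33 clicks 0.53 e6 -0.164 Tz 0.125 dq6 0.537 F [ 0.1  0.7 -0.4] d [-0.  -0.2 -0. ] tilt [-0.01  0.16  0.  ] op 0.140
```

Request:
{"op": "apply_moves", "data": {"moves": [[[0, 0, 0, 0, 0, 3, 1], [0, 0, 0, 0, 0, 3, 1], [0, 0, 0, 0, 0, 3, 1], [0, 0, 0, 0, 0, 3, 1], [0, 0, 0, 0, 0, 3, 1], [0, 0, 0, 0, 0, 3, 1]]]}}

```text
time: 16.9
eef_pos: [0.5045, -0.1466, 0.0976]
tcp_rot: [0.194, 0.981, 0.0, 0.001]
contact_force: [0.0, 0.1, -0.8]
opening: 0.135
```

```bash
python3 -c "
from h import *
kn()
"
```

```text
t 16.90 th 30.93 clicks 1.56 e6 -0.149 Tz 0.120 dq6 0.535 F [ 0.   0.1 -0.8] d [-0.1 -0.5 -0. ] tilt [ 0.04  0.16 -0.  ] op 0.135
```

Request:
{"op": "apply_moves", "data": {"moves": [[[0, 0, 0, 0, 0, 3, 1], [0, 0, 0, 0, 0, 3, 1], [0, 0, 0, 0, 0, 3, 1]]]}}

```text
time: 17.2
eef_pos: [0.5046, -0.1465, 0.0976]
tcp_rot: [0.273, 0.962, 0.0, 0.002]
contact_force: [-0.6, -1.0, -0.3]
opening: 0.14
```

```bash
python3 -c "
from h import *
kn()
"
```

```text
t 17.20 th 40.23 clicks 2.08 e6 -0.172 Tz 0.169 dq6 0.539 F [-0.6 -1.  -0.3] d [-0.2 -0.6 -0. ] tilt [ 0.06  0.17 -0.  ] op 0.140
```

Request:
{"op": "apply_moves", "data": {"moves": [[[0, 0, 0, 0, 0, 3, 1], [0, 0, 0, 0, 0, 3, 1]]]}}

```text
time: 17.4
eef_pos: [0.5046, -0.1464, 0.0976]
tcp_rot: [0.324, 0.946, 0.0, 0.002]
contact_force: [-0.2, 0.9, -1.1]
opening: 0.137
```

```bash
python3 -c "
from h import *
kn()
"
```

```text
t 17.40 th 46.41 clicks 2.42 e6 -0.156 Tz 0.120 dq6 0.535 F [-0.2  0.9 -1.1] d [-0.3 -0.7 -0. ] tilt [ 0.08  0.17 -0.  ] op 0.137
```

Request:
{"op": "apply_moves", "data": {"moves": [[[0, 0, 0, 0, 0, 3, 1], [0, 0, 0, 0, 0, 3, 1]]]}}

```text
time: 17.6
eef_pos: [0.5047, -0.1463, 0.0976]
tcp_rot: [0.375, 0.927, 0.0, 0.002]
contact_force: [-0.3, 0.7, -0.3]
opening: 0.138
```

```bash
python3 -c "
from h import *
kn()
"
```

```text
t 17.60 th 52.60 clicks 2.76 e6 -0.173 Tz 0.131 dq6 0.538 F [-0.3  0.7 -0.3] d [-0.3 -0.8 -0. ] tilt [ 0.09  0.17 -0.  ] op 0.138
```

Request:
{"op": "apply_moves", "data": {"moves": [[[0, 0, 0, 0, 0, 3, 1], [0, 0, 0, 0, 0, 3, 1]]]}}

```text
time: 17.8
eef_pos: [0.5048, -0.1463, 0.0976]
tcp_rot: [0.424, 0.906, 0.0, 0.002]
contact_force: [-0.0, -0.3, -0.9]
opening: 0.135
```

```bash
python3 -c "
from h import *
kn()
"
```

```text
t 17.80 th 58.80 clicks 3.11 e6 -0.168 Tz 0.071 dq6 0.538 F [-0.  -0.3 -0.9] d [-0.4 -0.8 -0. ] tilt [ 0.11  0.18 -0.  ] op 0.135
```

Request:
{"op": "apply_moves", "data": {"moves": [[[0, 0, 0, 0, 0, 3, 1], [0, 0, 0, 0, 0, 2, 1]]]}}

```text
time: 18.0
eef_pos: [0.5048, -0.1462, 0.0976]
tcp_rot: [0.465, 0.886, 0.0, 0.002]
contact_force: [0.6, 0.3, -0.6]
opening: 0.139
```

```bash
python3 -c "
from h import *
kn()
"
```

```text
t 18.00 th 63.96 clicks 3.39 e6 -0.025 Tz 0.117 dq6 0.353 F [ 0.6  0.3 -0.6] d [-0.5 -0.9 -0. ] tilt [ 0.12  0.18 -0.  ] op 0.139
```

Request:
{"op": "apply_moves", "data": {"moves": [[[0, 0, 0, 0, 0, 2, 1], [0, 0, 0, 0, 0, 2, 1]]]}}

```text
time: 18.2
eef_pos: [0.5049, -0.1462, 0.0976]
tcp_rot: [0.496, 0.868, 0.0, 0.002]
contact_force: [0.4, 0.1, -0.2]
opening: 0.14
```

```bash
python3 -c "
from h import *
kn()
"
```

```text
t 18.20 th 68.05 clicks 3.62 e6 -0.048 Tz 0.179 dq6 0.353 F [ 0.4  0.1 -0.2] d [-0.6 -0.9 -0. ] tilt [ 0.13  0.19 -0.  ] op 0.140
```

Request:
{"op": "apply_moves", "data": {"moves": [[[0, 0, 0, 0, 0, 2, 1], [0, 0, 0, 0, 0, 2, 1]]]}}

```text
time: 18.4
eef_pos: [0.505, -0.1461, 0.0976]
tcp_rot: [0.527, 0.85, 0.0, 0.002]
contact_force: [0.1, -0.4, -0.5]
opening: 0.138
```

```bash
python3 -c "
from h import *
kn()
"
```

```text
t 18.40 th 72.17 clicks 3.85 e6 -0.225 Tz 0.056 dq6 0.363 F [ 0.1 -0.4 -0.5] d [-0.6 -1.  -0. ] tilt [ 0.15  0.2  -0.  ] op 0.138
```

Request:
{"op": "apply_moves", "data": {"moves": [[[0, 0, 0, 0, 0, 2, 1], [0, 0, 0, 0, 0, 2, 1]]]}}

```text
time: 18.6
eef_pos: [0.5051, -0.1461, 0.0976]
tcp_rot: [0.557, 0.831, 0.0, 0.002]
contact_force: [-0.2, 0.2, -1.4]
opening: 0.135
```

```bash
python3 -c "
from h import *
kn()
"
```

```text
t 18.60 th 76.28 clicks 4.08 e6 -0.075 Tz 0.123 dq6 0.358 F [-0.2  0.2 -1.4] d [-0.6 -1.  -0. ] tilt [ 0.16  0.21 -0.  ] op 0.135
```

Request:
{"op": "apply_moves", "data": {"moves": [[[0, 0, 0, 0, 0, 3, 1]]]}}

```text
time: 18.7
eef_pos: [0.5051, -0.1461, 0.0976]
tcp_rot: [0.579, 0.815, 0.0, 0.002]
contact_force: [-0.0, -0.0, -0.9]
opening: 0.139
```

```bash
python3 -c "
from h import *
kn()
"
```

```text
t 18.70 th 79.35 clicks 4.25 e6 -0.198 Tz 0.180 dq6 0.539 F [-0.  -0.  -0.9] d [-0.7 -1.  -0. ] tilt [ 0.17  0.21 -0.  ] op 0.139
```

Request:
{"op": "apply_moves", "data": {"moves": [[[0, 0, 0, 0, 0, 3, 1]]]}}

```text
time: 18.8
eef_pos: [0.5051, -0.1461, 0.0976]
tcp_rot: [0.601, 0.799, 0.0, 0.002]
contact_force: [-0.6, 0.4, -0.4]
opening: 0.134
```

```bash
python3 -c "
from h import *
kn()
"
```

```text
t 18.80 th 82.44 clicks 4.42 e6 -0.151 Tz 0.099 dq6 0.532 F [-0.6  0.4 -0.4] d [-0.8 -1.  -0. ] tilt [ 0.18  0.21 -0.  ] op 0.134
```

Request:
{"op": "apply_moves", "data": {"moves": [[[0, 0, 0, 0, 0, 3, 1]]]}}

```text
time: 18.9
eef_pos: [0.5052, -0.1461, 0.0976]
tcp_rot: [0.622, 0.783, 0.0, 0.003]
contact_force: [0.1, 0.7, -1.0]
opening: 0.139
```

```bash
python3 -c "
from h import *
kn()
snap('side','s5.png')
c=cv2.imread('pics/s5.png')[160:250,235:325]
cv2.imwrite('pics/m5.png',cv2.resize(c,(600,600),interpolation=2))
kn()
"
```

```text
t 18.90 th 85.52 clicks 4.59 e6 -0.139 Tz 0.158 dq6 0.535 F [ 0.1  0.7 -1. ] d [-0.8 -1.  -0. ] tilt [ 0.2   0.21 -0.  ] op 0.139
t 18.95 th 85.62 clicks 4.60 e6 0.144 Tz 0.073 dq6 -0.104 F [ 0.6 -0.3 -0.2] d [-0.8 -1.  -0. ] tilt [ 0.2   0.21 -0.  ] op 0.136
```

View pics/m5.png

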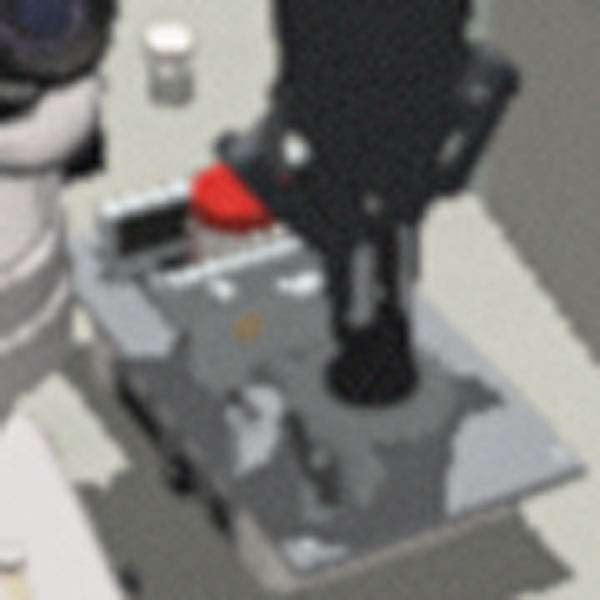

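```bash
cat >> h.py <<'E'
def cap(f):
    im=cv2.imread('pics/'+f).astype(float); 
    r=im[:,:,2]-im[:,:,1]; out=[]
    ys=range(185,194)
    for y in range(182,200):
        row=np.clip(r[y,255:285]/120,0,1)
        i=np.argmax(row>.5)
        if row.max()>.5 and i>0: out.append((y,round(255+i-1+(.5-row[i-1])/(row[i]-row[i-1]),2)))
    return out
E
python3 - <<'E'
from h import *
for y in (.031,.037,.043): print(y,proj('side',[[*s2w([0,y]),.11],[*s2w([-.022,y]),.1],[*s2w([-.04,y-.027]),.095],[*s2w([-.04,y+.034]),.095]]).round(2).tolist())
for f in('s4.png','s5.png'): print(f,cap(f))
im=cv2.imread('pics/s5.png')[:,:,1]
print(im[186:208:1,258:272])
E
```

```text
0.031 [[272.47, 190.24], [265.58, 195.32], [264.21, 203.57], [254.59, 192.48]]
0.037 [[271.49, 189.18], [264.62, 194.24], [263.23, 202.45], [253.68, 191.43]]
0.043 [[270.52, 188.13], [263.66, 193.17], [262.26, 201.33], [252.77, 190.38]]
s4.png [(186, np.float64(271.33)), (187, np.float64(267.67)), (188, np.float64(265.85)), (189, np.float64(264.86)), (190, np.float64(264.48)), (191, np.float64(264.64)), (192, np.float64(265.04)), (193, np.float64(265.62)), (194, np.float64(266.28)), (195, np.float64(267.44)), (196, np.float64(269.69))]
s5.png [(184, np.float64(267.25)), (185, np.float64(265.17)), (186, np.float64(263.78)), (187, np.float64(263.3)), (188, np.float64(263.17)), (189, np.float64(263.13)), (190, np.float64(263.29)), (191, np.float64(263.72)), (192, np.float64(264.42)), (193, np.float64(265.67)), (194, np.float64(269.5))]
[[200 199 201 206 198 172 128  82  64  58  49  53  42  43]
 [200 192 208 222 215 170  98  59  45  51  56  50  47  40]
 [220 213 217 227 216 157  86  50  54  54  54  59  53  51]
 [217 210 184 173 154 111  67  51  52  54  57  56  57  53]
 [164 147 116  92  
[... 343 characters left out ...]
1  74  85  93 100 112 137 148 144 142 149 146 148]
 [ 85  95 102 100  91  90 109 132 143 141 149 155 159 173]
 [ 98  87  79  71  65  76 102 132 156 155 169 182 193 204]
 [ 95  64  47  52  72 105 129 165 203 204 203 203 199 185]
 [102  89 101 114 144 185 198 200 214 200 181 166 155 139]
 [147 146 177 192 196 211 201 177 175 170 148 132 120 115]
 [149 150 166 182 175 166 152 140 169 191 194 162 130 117]
 [129 132 132 140 134 126 117 125 150 185 215 191 144 119]
 [112 119 121 121 117 114 114 117 129 149 182 163 133 120]
 [112 113 116 119 116 117 114 120 115 117 135 129 121 118]
 [138 116 115 116 115 115 116 117 116 116 118 118 119 123]
 [157 128 112 116 119 116 119 118 120 121 121 121 124 121]]
```

```bash
cat > rec.py <<'E'
import sys,pickle
from h import *
kn(); k=sys.argv[1]; a=[]
for i in range(3): a.append(ctrl.read_camera('side')); 
s=ctrl.get_state();M=Ro.from_quat(s['tcp_rot']).as_matrix(); th=98.6-np.degrees(np.arctan2(M[1,1],M[0,1]))
m=np.mean(a,0); np.save('r%s.npy'%k,m); print('hold th %.2f e6 %.3f Tz %.3f'%(th,s['joint_efforts'][5],s['wrist_torque'][2]))
E
python3 rec.py 0
```

```text
t 18.95 th 85.62 clicks 4.60 e6 0.144 Tz 0.073 dq6 -0.104 F [ 0.6 -0.3 -0.2] d [-0.8 -1.  -0. ] tilt [ 0.2   0.21 -0.  ] op 0.136
hold th 85.37 e6 0.082 Tz 0.056
```

Request:
{"op": "apply_moves", "data": {"moves": [[[0, 0, 0, 0, 0, 3, 1]]]}}

```text
time: 19.2
eef_pos: [0.5052, -0.1461, 0.0976]
tcp_rot: [0.641, 0.767, 0.0, 0.003]
contact_force: [0.9, -0.6, 0.3]
opening: 0.139
```

```bash
python3 rec.py 1
```

```text
t 19.20 th 88.36 clicks 4.75 e6 -0.279 Tz 0.145 dq6 0.536 F [ 0.9 -0.6  0.3] d [-0.9 -1.  -0. ] tilt [ 0.22  0.2  -0.  ] op 0.139
hold th 88.29 e6 0.088 Tz 0.011
```

Request:
{"op": "apply_moves", "data": {"moves": [[[0, 0, 0, 0, 0, 3, 1]]]}}

```text
time: 19.45
eef_pos: [0.5053, -0.1461, 0.0976]
tcp_rot: [0.66, 0.751, 0.001, 0.003]
contact_force: [1.2, -0.7, -0.7]
opening: 0.133
```

```bash
python3 rec.py 2
```

```text
t 19.45 th 91.27 clicks 4.91 e6 -0.321 Tz 0.160 dq6 0.530 F [ 1.2 -0.7 -0.7] d [-0.9 -1.  -0. ] tilt [ 0.24  0.18 -0.  ] op 0.133
hold th 91.19 e6 0.094 Tz 0.075
```

Request:
{"op": "apply_moves", "data": {"moves": [[[0, 0, 0, 0, 0, 3, 1]]]}}

```text
time: 19.7
eef_pos: [0.5053, -0.1461, 0.0976]
tcp_rot: [0.679, 0.734, 0.001, 0.003]
contact_force: [0.3, 1.1, -0.5]
opening: 0.135
```

```bash
python3 rec.py 3
cat > ana.py <<'E'
import glob
from h import *
fs=sorted(glob.glob('r*.npy')); ref=np.load('r0.npy')
yy,xx=np.mgrid[0:420,0:560]
def shift(a,b,x0,x1,y0,y1):
    # LK translation along the plate's image path, a->b
    A=cv2.GaussianBlur(a[y0:y1,x0:x1].astype(np.float32),(0,0),.7);
    d=np.array([-.162,-.180]) # px per mm
    best=min(np.arange(-2,6,.05),key=lambda s:((cv2.GaussianBlur(cv2.warpAffine(b.astype(np.float32),np.float32([[1,0,d[0]*s],[0,1,d[1]*s]]),(560,420),flags=cv2.INTER_CUBIC|cv2.WARP_INVERSE_MAP)[y0:y1,x0:x1],(0,0),.7)-A)**2).sum())
    return best
for f in fs:
    b=np.load(f); print(f,'plate %.2f'%shift(ref,b,257,268,197,203),'cap %.2f'%shift(ref,b,261,268,184,192),'bar/wheel side %.2f'%shift(ref,b,262,276,200,208))
E
python3 ana.py
```

```text
t 19.70 th 94.14 clicks 5.07 e6 -0.266 Tz 0.106 dq6 0.527 F [ 0.3  1.1 -0.5] d [-0.9 -1.  -0. ] tilt [ 0.25  0.17 -0.  ] op 0.135
hold th 94.07 e6 0.096 Tz 0.049
r0.npy plate -0.05 cap -0.05 bar/wheel side -0.05
r1.npy plate 0.30 cap -0.05 bar/wheel side 0.80
r2.npy plate 1.35 cap 0.30 bar/wheel side 1.65
r3.npy plate 1.50 cap 0.50 bar/wheel side 1.65
```

Request:
{"op": "apply_moves", "data": {"moves": [[[0, 0, 0, 0, 0, 3, 1]]]}}

```text
time: 19.95
eef_pos: [0.5054, -0.146, 0.0976]
tcp_rot: [0.697, 0.717, 0.001, 0.003]
contact_force: [1.2, -0.0, -0.6]
opening: 0.136
```

```bash
python3 rec.py 4
```

```text
t 19.95 th 97.02 clicks 5.23 e6 -0.258 Tz 0.134 dq6 0.522 F [ 1.2 -0.  -0.6] d [-1. -1. -0.] tilt [ 0.27  0.16 -0.  ] op 0.136
hold th 96.96 e6 0.100 Tz 0.052
```

Request:
{"op": "apply_moves", "data": {"moves": [[[0, 0, 0, 0, 0, 3, 1]]]}}

```text
time: 20.2
eef_pos: [0.5054, -0.1461, 0.0976]
tcp_rot: [0.715, 0.699, 0.001, 0.003]
contact_force: [1.6, 0.1, -0.8]
opening: 0.138
```

```bash
python3 rec.py 5
```

```text
t 20.20 th 99.88 clicks 5.39 e6 -0.175 Tz 0.187 dq6 0.523 F [ 1.6  0.1 -0.8] d [-1.1 -1.  -0. ] tilt [ 0.28  0.15 -0.  ] op 0.138
hold th 99.82 e6 0.180 Tz 0.172
```

Request:
{"op": "apply_moves", "data": {"moves": [[[0, 0, 0, 0, 0, 3, 1]]]}}

```text
time: 20.45
eef_pos: [0.5055, -0.1461, 0.0976]
tcp_rot: [0.732, 0.681, 0.001, 0.003]
contact_force: [0.5, 0.3, -1.3]
opening: 0.138
```

```bash
python3 rec.py 6; python3 ana.py
python3 - <<'E'
from h import *
b=np.load('r6.npy')[165:225,235:305].astype(np.uint8)[:,:,::-1]
cv2.imwrite('pics/m6.png',cv2.resize(b,(700,600),interpolation=2))
E
```

```text
t 20.45 th 102.74 clicks 5.55 e6 -0.162 Tz 0.189 dq6 0.522 F [ 0.5  0.3 -1.3] d [-1.1 -1.   0. ] tilt [ 0.3   0.14 -0.  ] op 0.138
hold th 102.69 e6 0.193 Tz 0.162
r0.npy plate -0.05 cap -0.05 bar/wheel side -0.05
r1.npy plate 0.30 cap -0.05 bar/wheel side 0.80
r2.npy plate 1.35 cap 0.30 bar/wheel side 1.65
r3.npy plate 1.50 cap 0.50 bar/wheel side 1.65
r4.npy plate 2.55 cap 1.30 bar/wheel side 2.65
r5.npy plate 2.65 cap 1.30 bar/wheel side 2.65
r6.npy plate 2.65 cap 1.30 bar/wheel side 3.20
```

View pics/m6.png

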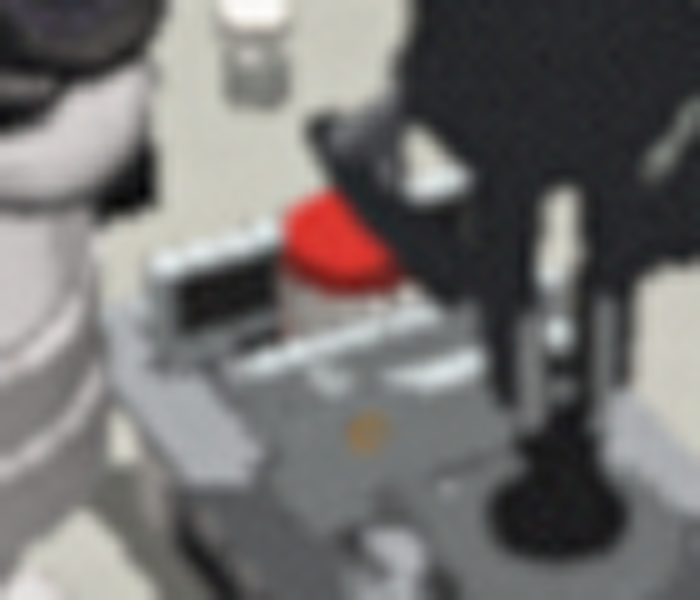

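Request:
{"op": "apply_moves", "data": {"moves": [[[0, 0, 0, 0, 0, 3, 1], [0, 0, 0, 0, 0, 3, 1], [0, 0, 0, 0, 0, 3, 1], [0, 0, 0, 0, 0, 3, 1], [0, 0, 0, 0, 0, 3, 1], [0, 0, 0, 0, 0, 3, 1], [0, 0, 0, 0, 0, 3, 1], [0, 0, 0, 0, 0, 3, 1]]]}}

```text
time: 21.4
eef_pos: [0.5059, -0.1462, 0.0976]
tcp_rot: [0.856, 0.516, 0.001, 0.003]
contact_force: [2.4, 0.1, -1.6]
opening: 0.135
```

```bash
python3 rec.py 7
```

```text
t 21.40 th 126.43 clicks 6.86 e6 -0.100 Tz 0.115 dq6 0.520 F [ 2.4  0.1 -1.6] d [-1.5 -0.9 -0. ] tilt [ 0.4   0.04 -0.  ] op 0.135
hold th 126.32 e6 0.202 Tz 0.164
```

Request:
{"op": "apply_moves", "data": {"moves": [[[0, 0, 0, 0, 0, 3, 1], [0, 0, 0, 0, 0, 3, 1]]]}}

```text
time: 21.75
eef_pos: [0.506, -0.1462, 0.0976]
tcp_rot: [0.881, 0.473, 0.002, 0.003]
contact_force: [1.5, 0.8, -1.4]
opening: 0.138
```

```bash
python3 rec.py 8
```

```text
t 21.75 th 132.18 clicks 7.18 e6 0.046 Tz 0.333 dq6 0.505 F [ 1.5  0.8 -1.4] d [-1.6 -0.8 -0. ] tilt [ 0.42  0.01 -0.  ] op 0.138
hold th 132.08 e6 0.304 Tz 0.276
```

Request:
{"op": "apply_moves", "data": {"moves": [[[0, 0, 0, 0, 0, 0.8, 1]]]}}

```text
time: 22.0
eef_pos: [0.506, -0.1463, 0.0976]
tcp_rot: [0.884, 0.468, 0.002, 0.003]
contact_force: [0.6, 0.4, -1.3]
opening: 0.135
```

```bash
python3 rec.py 9; python3 ana.py|tail -3
```

```text
t 22.00 th 132.80 clicks 7.22 e6 0.217 Tz 0.314 dq6 0.132 F [ 0.6  0.4 -1.3] d [-1.6 -0.8 -0. ] tilt [ 0.42  0.01 -0.  ] op 0.135
hold th 132.84 e6 0.282 Tz 0.217
r7.npy plate 2.90 cap 1.30 bar/wheel side 4.95
r8.npy plate 2.55 cap 1.30 bar/wheel side 4.95
r9.npy plate 2.55 cap 1.30 bar/wheel side 4.95
```

Request:
{"op": "apply_moves", "data": {"moves": [[[0, 0, 0, 0, 0, -2, 1], [0, 0, 0, 0, 0, -2, 1]]]}}

```text
time: 22.35
eef_pos: [0.5059, -0.1462, 0.0976]
tcp_rot: [0.866, 0.5, 0.002, 0.003]
contact_force: [0.8, -0.3, -1.5]
opening: 0.134
```

```bash
python3 rec.py A
```

```text
t 22.35 th 128.65 clicks 6.99 e6 0.436 Tz 0.212 dq6 -0.360 F [ 0.8 -0.3 -1.5] d [-1.5 -0.9  0. ] tilt [ 0.41  0.03 -0.  ] op 0.134
hold th 128.77 e6 0.256 Tz 0.252
```

Request:
{"op": "apply_moves", "data": {"moves": [[[0, 0, 0, 0, 0, -2, 1]]]}}

```text
time: 22.6
eef_pos: [0.5059, -0.1462, 0.0976]
tcp_rot: [0.858, 0.514, 0.001, 0.003]
contact_force: [1.7, -0.2, -1.4]
opening: 0.135
```

```bash
python3 rec.py B
```

```text
t 22.60 th 126.77 clicks 6.88 e6 0.492 Tz 0.235 dq6 -0.361 F [ 1.7 -0.2 -1.4] d [-1.5 -0.9 -0. ] tilt [ 0.4   0.04 -0.  ] op 0.135
hold th 126.83 e6 0.243 Tz 0.306
```

Request:
{"op": "apply_moves", "data": {"moves": [[[0, 0, 0, 0, 0, -1, 1]]]}}

```text
time: 22.85
eef_pos: [0.5059, -0.1461, 0.0976]
tcp_rot: [0.854, 0.521, 0.002, 0.003]
contact_force: [0.3, 0.1, -1.3]
opening: 0.136
```

```bash
python3 rec.py C
```

```text
t 22.85 th 125.86 clicks 6.83 e6 0.227 Tz 0.041 dq6 -0.176 F [ 0.3  0.1 -1.3] d [-1.5 -0.9 -0. ] tilt [ 0.4   0.04 -0.  ] op 0.136
hold th 125.86 e6 0.140 Tz 0.208
```

Request:
{"op": "apply_moves", "data": {"moves": [[[0, 0, 0, 0, 0, -1, 1]]]}}

```text
time: 23.1
eef_pos: [0.5059, -0.1461, 0.0976]
tcp_rot: [0.849, 0.528, 0.002, 0.003]
contact_force: [1.4, 0.8, -0.3]
opening: 0.137
```

```bash
python3 rec.py D
```

```text
t 23.10 th 124.88 clicks 6.78 e6 0.065 Tz -0.020 dq6 -0.178 F [ 1.4  0.8 -0.3] d [-1.5 -0.9 -0. ] tilt [ 0.39  0.03 -0.  ] op 0.137
hold th 124.89 e6 -0.015 Tz -0.010
```

Request:
{"op": "apply_moves", "data": {"moves": [[[0, 0, 0, 0, 0, -1, 1]]]}}

```text
time: 23.35
eef_pos: [0.5059, -0.1461, 0.0976]
tcp_rot: [0.845, 0.535, 0.002, 0.003]
contact_force: [1.2, -0.0, -0.8]
opening: 0.138
```

```bash
python3 rec.py E
```

```text
t 23.35 th 123.90 clicks 6.72 e6 -0.072 Tz -0.172 dq6 -0.180 F [ 1.2 -0.  -0.8] d [-1.6 -0.9 -0. ] tilt [ 0.39  0.02 -0.  ] op 0.138
hold th 123.92 e6 -0.167 Tz -0.166
```

Request:
{"op": "apply_moves", "data": {"moves": [[[0, 0, 0, 0, 0, 1, 1], [0, 0, 0, 0, 0, 0, 0.1], [0, 0, 0, 0, 0, 0, 0.1], [0, 0, 0, 0, 0, 0, 0.1], [0, 0, 0, 0, 0, 0, 0.1], [0, 0, -0.005, 0, 0, 0, 0.1], [0, 0, -0.015, 0, 0, 0, 0.1], [0, 0, -0.025, 0, 0, 0, 0.1], [0, 0, -0.025, 0, 0, 0, 0.1], [0, 0, -0.025, 0, 0, 0, 0.1], [0, 0, -0.01, 0, 0, 0, 0.1], [0, 0, 0, 0, 0, 0, 0.1]]]}}

```text
time: 24.7
eef_pos: [0.5045, -0.1458, 0.2079]
tcp_rot: [0.849, 0.528, 0.0, 0.003]
contact_force: [-0.1, -0.7, -0.1]
opening: 0.452
```

```bash
python3 -c "
from h import *
tell([.62,-.3,.28])"
```

```text
t 24.7 pos [ 0.5045 -0.1458  0.2079] psi -26.3 toolz [ 0.003 -0.004 -1.   ] F [-0.1 -0.7 -0.1] T [-0.021 -0.012 -0.022] q [-0.47 -0.05  1.94 -0.    1.24 -0.01] op 0.452 e6 0.0
delta tool [-0.0872  0.1722 -0.0711]
```

Move aside for a clear last look.

Request:
{"op": "apply_moves", "data": {"moves": [[[-0.008, 0.016, -0.008, 0, 0, 0, 0.1], [-0.01, 0.02, -0.01, 0, 0, 0, 0.1], [-0.012, 0.025, -0.01, 0, 0, 0, 0.1], [-0.012, 0.025, -0.01, 0, 0, 0, 0.1], [-0.012, 0.025, -0.01, 0, 0, 0, 0.1], [-0.012, 0.025, -0.005, 0, 0, 0, 0.1], [-0.01, 0.02, 0, 0, 0, 0, 0.1], [-0.005, 0.01, 0, 0, 0, 0, 0.1], [0, 0, 0, 0, 0, 0, 0.1], [0, 0, 0, 0, 0, 0, 0.1]]]}}

```text
time: 25.7
eef_pos: [0.6159, -0.2933, 0.2453]
tcp_rot: [0.849, 0.528, -0.005, -0.008]
contact_force: [0.2, 0.6, -0.3]
opening: 0.448
```

```bash
python3 -c "
from h import *
tell()
snap('top','t9.png');snap('side','s9.png')
b=cv2.imread('pics/t9.png')[175:275,130:350];c=cv2.imread('pics/s9.png')[150:250,220:330]
cv2.imwrite('pics/m9.png',np.vstack([cv2.resize(b,(660,300),interpolation=2),np.hstack([cv2.resize(c,(330,300),interpolation=2),np.zeros((300,330,3),np.uint8)])]) )
"
```

```text
t 25.7 pos [ 0.6159 -0.2933  0.2453] psi -26.23 toolz [-0.017  0.009 -1.   ] F [ 0.2  0.6 -0.3] T [-0.039  0.04  -0.007] q [-0.59  0.29  1.5  -0.    1.37 -0.13] op 0.448 e6 -0.002
```

View pics/m9.png

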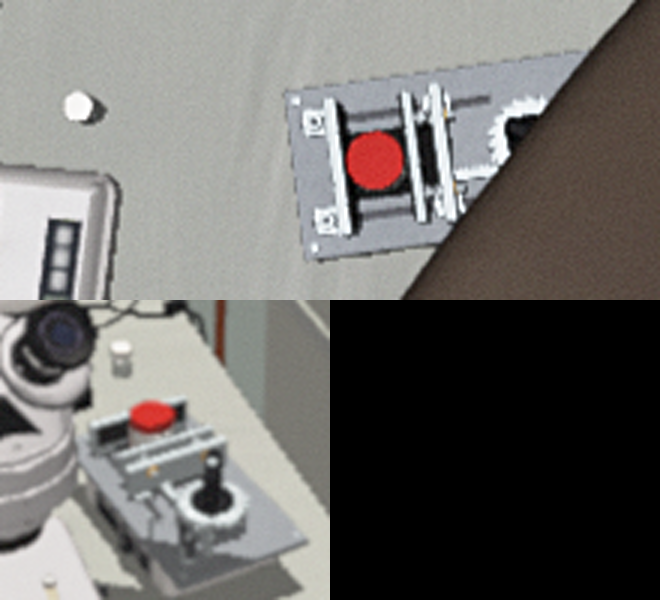

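```bash
python3 -c "
from h import *
print(ctrl.sign_off())"
```

```text
the job is handed in; nothing more can be done
None
```

The jar stands upright on the mat, nipped between the bars. The knob is locked on the pawl two clicks past the nip, and I handed the job in at about 26 s of the 72 s allowed.

- **Placing:** I gripped the jar at 20 N, set it down at the clamp spot and let go before touching the knob.
- **Nip:** I turned the knob clockwise in one grip. The nip came at about 98°, after the 5th pawl drop. There the torque needed to hold the knob jumped from 0.10 to 0.18 N m, and the sprung plate and the jar's cap stopped moving in the side pictures.
- **Two clicks:** I went on past the 7th drop, to about 133°, then turned back gently. The pawl blocked the knob at about 126°, where the 7th tooth should be, and the torque reversed there. By my estimate the jar is pressed with 15 to 16 N, against the 24.5 N that would crush it.
- **Last look:** With the gripper open and clear, the pictures show the jar upright between both faces, the moving bar forward and the vial unmoved. The measured forces were near zero.

**Not fully checked:**
- The arm hid the knob in the last top picture, so I judged its final angle from the back-turn test and the side picture.
- I did not check the box and bottle again at the end, but no move went near them.
- The wrist torque reading was noisy, about ±0.04 N m, so I relied on joint 6's holding effort.
- The shaker's origin turned out to be about 10 mm from the middle of its platform along y. I took that from the knob and bars as seen, and the grip on the knob was centred.

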